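# Draw a cake card from the sprung dispenser and line a carton with it

## Task

Line the open carton with one cake card: press lightly on the top card in the dispenser, with a steady 6 to 7 N and well under 10 N, and slide it about halfway out of the mouth, then take it by its two long edges, pull it out and set it down (do not drop it) flat in the middle of the carton's floor, its long side along the shorter side of the carton, where it just fits. Leave the next card in the dispenser and knock nothing else about.

Things in the scene. Friction and masses are not known exactly. Their poses are not given: they have to be found in the camera images.
- dispenser: Spring-loaded cake-card dispenser of aluminium, fixed to the counter: a box 121 mm (x) x 71 mm (y) x 66 mm high, holding a stack of plain cards. Origin: centre of its underside; z up; mouth at its -x end. Back wall 66 mm high. Lips 4 mm thick and 8 mm wide run along both long sides over the stack; between them the top card's face is bare, 47 mm wide, over the whole length.
- mouth (a point): Mouth of the dispenser: middle of the gate's top edge, x = -58, z = 56.5 mm in the dispenser's frame; axes as the dispenser's. The gate is a 3 mm wall across the -x end; the lips' undersides are at z = 62 mm, so the slot is 5.5 mm high: a top card (4 mm) pressed and dragged to -x slides out over the gate, the card below it cannot.
- follower (a joint): Height of the sprung plate that pushes the stack up against the lips (m, 0 at the start, negative = pressed down, to -0.010). The finger slips on the card below about 5 N; the plate gives from 8 to 10 N on, 2 N more per mm. Below -0.0015 the top card sticks behind the gate until eased; the spring lifts it again. A card left half out stays clamped level.
- top_card: The top cake card in the dispenser: stiff plain pale board, 110 mm (x) x 60 mm (y) x 4 mm, 40 g. Origin: centre of its underside, z up. At the start its upper face is level with the undersides of the lips, its long side along the dispenser's x, its ends 1.5 mm from gate and back wall.
- next_card: The next card in the stack, just like the top card and directly under it; origin: centre of its underside. It rises 4 mm when the top card is gone.
- carton: Open base of a small two-piece brown cardboard carton, fixed to the counter: 130 mm (x) x 140 mm (y) x 40 mm high outside, walls and floor 3 mm, inside 124 x 134 mm. Origin: centre of its underside, z up. Its (larger, shallow) lid lies at the back right and is not needed.
- carton_floor (a point): Centre of the upper face of the carton's floor, 3 mm over the counter; axes as the carton's.
- order_pad: Bystander: order pad lying flat, 130 x 85 x 16 mm. Origin: centre of its underside.
- ramekin: Bystander: white ramekin, 82 mm across, 48 mm high. Origin: centre of its underside.
- tape_roll: Bystander: roll of brown tape lying flat, 76 mm across, 18 mm high. Origin: centre of its underside.

How it is judged:
On the way, in this order (a step that is already met when the one before it is completed fails the run):
1. the top card has been slid at least 40 mm out of the dispenser's mouth, still lying level under the lips (x of top_card in the frame of dispenser between -0.095 and -0.04 m and z of top_card in the frame of dispenser between 0.05 and 0.06 m and angle between top_card's own z axis and vertical below 0.06 rad), for 0.2 s.
2. the card is set down in the carton: still held by the fingers when it is less than 9 mm over the carton's floor (x of top_card in the frame of carton_floor between -0.01 and 0.01 m and y of top_card in the frame of carton_floor between -0.022 and 0.022 m and z of top_card in the frame of carton_floor between -0.003 and 0.009 m and angle between the x axis of top_card and the x axis of carton, either way round below 0.15 rad and contact force between the fingers and top_card above 0.5 N), for 0.05 s.
At the end, for the whole second after the job is handed in: the card lies flat (within 0.05 rad) and at rest on the carton's floor, its centre within 10 mm (carton x) and 22 mm (carton y) of the floor's centre, its long side within 0.15 rad of the carton's x; the next card is still in the dispenser (x of top_card in the frame of carton_floor between -0.01 and 0.01 m and y of top_card in the frame of carton_floor between -0.022 and 0.022 m and z of top_card in the frame of carton_floor between -0.003 and 0.004 m and angle between the x axis of top_card and the x axis of carton, either way round below 0.15 rad and angle between top_card's own z axis and vertical below 0.05 rad and linear speed of top_card below 0.02 m/s and x of next_card in the frame of dispenser between -0.01 and 0.01 m and z of next_card in the frame of dispenser between 0.04 and 0.06 m); the robot touches nothing.
It fails at once if the card was pressed hard: the fingers pressed on it with more than 10 N before it was 38 mm out of the dispenser (contact force between the fingers and top_card above 10 N and x of top_card in the frame of dispenser above -0.038 m and horizontal distance between top_card and dispenser below 0.06 m).
It fails at once if the next card was drawn out along with the first (more than 12 mm) (x of next_card in the frame of dispenser below -0.012 m).
It fails at once if a bystander was moved by more than 30 mm (distance of any of order_pad, ramekin, tape_roll from where it was at the start of the episode above 0.03 m).
It also fails if it takes over 58 s, if anything falls off the work surface, if the arm or the gripper's body presses on something with over 40 N, if the wrist force passes 120 N, or if a joint passes its speed limit or range.

## Robot

A 6-joint arm with a two-finger parallel gripper is mounted at the origin on a cart in front of the work surface, level with it; the furniture and walls round the work are solid. World frame = base frame: x ahead of the robot, y to its left, z up, the work surface at z = 0. Lengths are in m, angles in rad, forces in N, time in s.
With the tool pointing down it reaches from about 0.4 to 0.925 m from the base axis. Payload 3.4 kg.
Tool frame: the origin (TCP) lies at the very end of the fingers, on their centre line; the grasp point (between the pads) lies 19 mm behind it; x points along the fingers, y is the direction in which the jaws open and shut, and the axes are right-handed (so a half turn about x gives the same grasp; the last joint's range is limited). The gripper opens to 85 mm and grips with 20 to 120 N. Pads are 22 mm wide; open, the fingers measure 114 mm over their backs; the gripper's body (76 mm by 85 mm) begins 54 mm behind the grasp point. The pads swing forward as they close: fully open they stand 13 mm farther back than shut.
Start: joints at [1.149, 0.307, 1.506, -0, 1.328, -0.073], TCP at [0.196, 0.541, 0.231] pointing down, gripper open.
Joint ranges: [-3.12, 3.12], [-1.05, 2.28], [0.14, 2.33], [-1.42, 4.57], [0.1, 2.73], [-2.68, 2.68]. Speed limits (rad/s): [2.57, 2.57, 3.14, 3.14, 3.14, 3.14].

## Interface

Orientations are given as [roll, pitch, yaw] about the fixed x, y, z axes, in that order (R = Rz(yaw) Ry(pitch) Rx(roll)).
In Python, from bench import r gives the robot as it stands.
- The arm moves only by the shell command python3 -m pendant 'ROWS' [FORCE]. ROWS is JSON, a list of rows, each a list of 5 numbers: the opening, from 0 (shut) to 1 (fully open), then the shift along the tool's x, y, z in cm, then the turn about the tool's x in degrees. In form: [[hand, tx, ty, tz, turn], ...]. A call has 1 to 5 rows; each row is the pose to reach, as a shift and turn from the pose measured when the call began, along the tool's axes at that moment; what a row does not reach only later rows make up. A row lasts 1/8 s, in which the tool goes at most 62.5 mm and 10.7 degrees, less where a joint would pass 70% of its speed; a pose out of reach is approached as far as the arm can. A call with a gripper value outside its range is refused whole. The fingers move at their own pace and stop on an object; FORCE is the grip in N (left out, the last holds). Time passes only in rows, so rows that repeat a pose let the fingers close. It gives the time, the measured TCP pose, the force and the opening at its end, in the units of the state.
- r.get_obs(): the state, without advancing time (a new reading comes with each control period).
- r.camera(name): name is "scene" or "top"; returns the picture (480x640x3 uint8, red, green, blue); there is no depth.
- r.camera_params(name): a dict with "mtx" (3x3 intrinsics, pixels), "R" (3x3) and "t" (3): a world point X has camera coordinates R X + t. Camera axes: x right, y down, z forward; pixel columns grow to the right and rows downward; lengths in m; the calibration is good to about 2 mm. A picture is of the moment at which its call begins. camera_params takes no time and is no camera call.
- r.job_done(): hands the job in, once; it reports no verdict.
The state is a dict: "time_s": time; "q": joint angles; "qd": joint speeds; "joint_torque": joint torques, N m; "ee_pos": TCP position; "tcp_rot": TCP orientation; "contact_force": force on the tool from outside, world axes, zero at the start; "torque": the same for the moment, N m; "opening": finger opening in m.
Only numpy, scipy, OpenCV 4.12 (cv2) and the standard library are available. Lean on these libraries where they do the work, as an engineer would, in place of code of your own. Each camera call takes 0.05 s, during which the arm holds its last target.

## Working session

There is one attempt and no reset: what is moved stays moved. The work goes in short steps, Python scripts to look and compute and a shell command to move; the robot and the scene stay as the last step left them, time stands still between calls to the robot, and variables do not carry over. Pictures are saved under pics/ and viewed, and the job is handed in when it is done.

```bash
ls; mkdir -p pics
python3 - <<'E'
from bench import r
import cv2,numpy as np
for n in("scene","top"):
    im=r.camera(n); cv2.imwrite(f"pics/{n}0.png",im[:,:,::-1])
    p=r.camera_params(n); print(n,p)
print(r.get_obs())
E
```

```text
pics
scene {'mtx': array([[536.08761705,   0.        , 314.55277745],
       [  0.        , 536.08761705, 248.38211566],
       [  0.        ,   0.        ,   1.        ]]), 'R': array([[ 0.85779002, -0.51355024, -0.02150447],
       [-0.32219219, -0.50462225, -0.80096728],
       [ 0.4004853 ,  0.6939903 , -0.5983218 ]]), 't': array([-0.37800296,  0.20473729,  0.93344249])}
top {'mtx': array([[463.06767522,   0.        , 318.14900866],
       [  0.        , 463.06767522, 235.32432884],
       [  0.        ,   0.        ,   1.        ]]), 'R': array([[ 0.00307179, -0.9995212 ,  0.03078868],
       [-0.98076283, -0.00902065, -0.19499463],
       [ 0.195179  , -0.02959741, -0.98032094]]), 't': array([-2.61352869e-04,  4.97423457e-01,  1.05071186e+00])}
{'time_s': 0.1, 'q': array([ 1.14945493e+00,  3.07513289e-01,  1.50757321e+00, -1.46567559e-05,
        1.32844068e+00, -7.35102956e-02]), 'qd': array([-2.08594535e-04, -2.05848853e-03, -1.77913964e-03, -1.10928837e-03,
       -5.83657128e-05,  2.59375363e-03]), 'joint_torque': array([ 1.46498560e-04, -4.58528244e+01, -2.52610284e+01, -8.02632303e-05,
        5.61453926e-03,  5.55440621e-06]), 'ee_pos': array([0.19575787, 0.53995105, 0.23045305]), 'tcp_rot': array([-1.63695531,  1.56886174, -1.98478288]), 'contact_force': array([ 0.70539818, -0.61290291,  0.89295557]), 'torque': array([-0.02148692,  0.02683776,  0.00253998]), 'opening': 0.0850839320121832}
```

View pics/scene0.png

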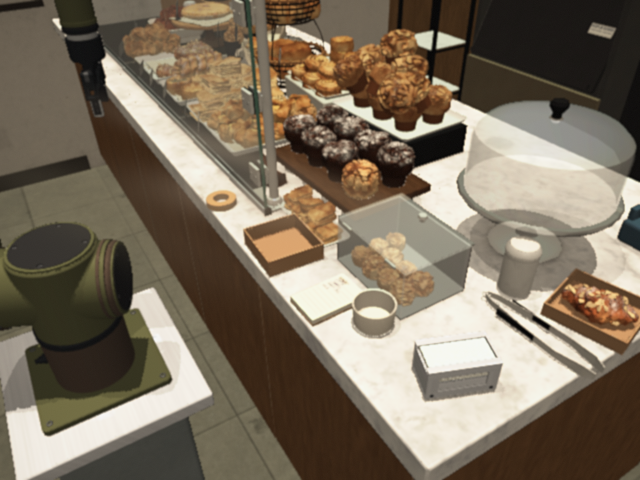

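View pics/top0.png

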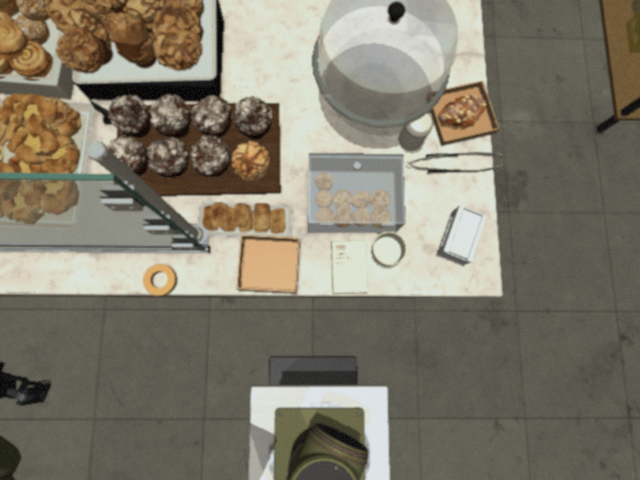

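Run:
```python
import cv2,numpy as np
t=cv2.imread("pics/top0.png");s=cv2.imread("pics/scene0.png")
def z(im,x0,y0,x1,y1,k):return cv2.resize(im[y0:y1,x0:x1],None,fx=k,fy=k,interpolation=cv2.INTER_CUBIC)
a=z(t,430,200,494,270,6);b=z(s,405,325,510,405,4)
c=z(t,230,230,310,300,5);
W=np.zeros((600,800,3),np.uint8)
def put(i,x,y):
    h,w=i.shape[:2];h=min(h,600-y);w=min(w,800-x);W[y:y+h,x:x+w]=i[:h,:w]
put(z(t,430,200,494,270,4),0,0);put(c,0,290);put(b,380,0)
cv2.imwrite("pics/z0.png",W)
```

```text
(no output)
```

View pics/z0.png

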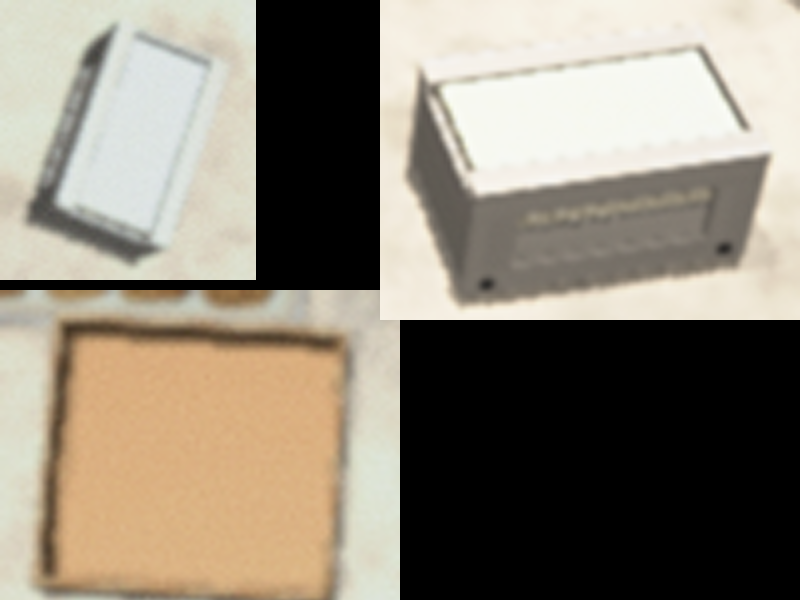

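Run:
```python
import cv2,numpy as np
t=cv2.imread("pics/top0.png");s=cv2.imread("pics/scene0.png")
def z(im,x0,y0,x1,y1,k):
    a=cv2.resize(im[y0:y1,x0:x1],None,fx=k,fy=k,interpolation=cv2.INTER_CUBIC).astype(float)
    return np.clip((a-60)*1.3,0,255).astype(np.uint8)
W=np.zeros((600,800,3),np.uint8)
def put(i,x,y):
    h,w=i.shape[:2];h=min(h,600-y);w=min(w,800-x);W[y:y+h,x:x+w]=i[:h,:w]
put(z(s,408,335,440,390,10),0,0);put(z(s,470,330,506,370,10),330,0)
cv2.imwrite("pics/z1.png",W)
```

```text
(no output)
```

View pics/z1.png

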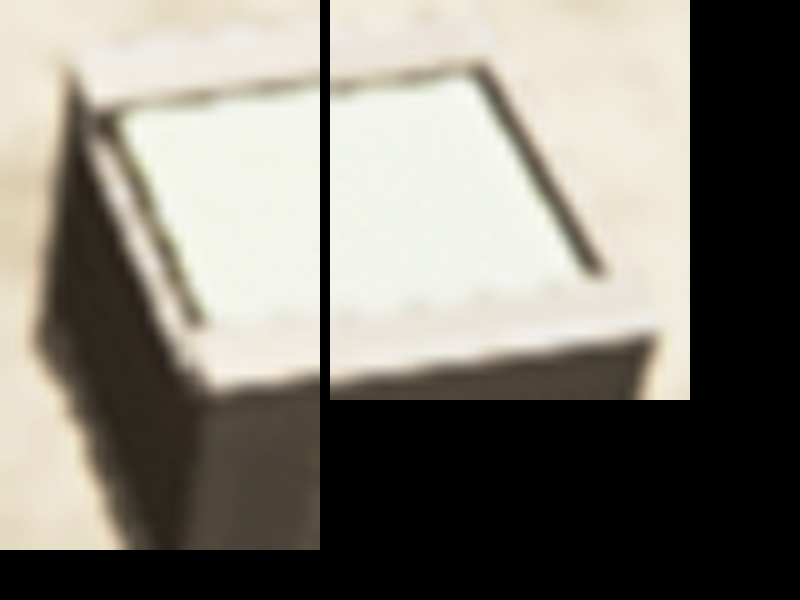

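```bash
cat > h.py <<'E'
import numpy as np,cv2
from bench import r
def ray(n,px,z):
    p=r.camera_params(n);R=p["R"];C=-R.T@p["t"]
    d=R.T@np.linalg.inv(p["mtx"])@np.array([px[0],px[1],1.])
    return C+d*(z-C[2])/d[2]
def proj(n,X):
    p=r.camera_params(n);c=p["mtx"]@(p["R"]@np.asarray(X)+p["t"]);return c[:2]/c[2]
E
python3 - <<'E'
from h import *
z=lambda x,y,k,ox,oy:(ox+(x+.5)/k-.5,oy+(y+.5)/k-.5)
c=[z(118,22,4,430,200),z(225,62,4,430,200),z(163,248,4,430,200),z(58,208,4,430,200)]
P=np.array([ray("top",q,.066) for q in c]);print(P.round(4),P.mean(0))
for i in range(4):print(np.linalg.norm(P[i]-P[i-3]),np.degrees(np.arctan2(*(P[i]-P[i-3])[1::-1])))
c=[(z(70,60,10,408,335)),z(205,390,10,408,335),z(330+0,0,10,470,330),z(655-330,335,10,470,330)]
Q=np.array([ray("scene",q,.066) for q in c]);print(Q.round(4))
c=[z(58,325,5,230,230-58),z(345,340,5,230,230-58),z(330,597,5,230,230-58),z(38,585,5,230,230-58)]
P=np.array([ray("top",q,.04) for q in c]);print(P.round(4),P.mean(0))
for i in range(4):print(np.linalg.norm(P[i]-P[i-3]),np.degrees(np.arctan2(*(P[i]-P[i-3])[1::-1])))
# masks
im=cv2.imread("pics/top0.png");hsv=cv2.cvtColor(im,cv2.COLOR_BGR2HSV)
m=cv2.inRange(hsv,(5,70,120),(22,160,255));m[:,:225]=0;m[:,315:]=0;m[:232]=0;m[310:]=0
cs,_=cv2.findContours(m,0,2);k=max(cs,key=cv2.contourArea);rr=cv2.minAreaRect(k);print(rr,cv2.boundingRect(k))
B=np.array([ray("top",q,.04) for q in cv2.boxPoints(rr)]);print(B.round(4),B.mean(0))
for x in [(460,235)]:print(im[235,455:485],im[235,455:485].mean(1))
E
```

```text
[[ 0.5708 -0.3337  0.066 ]
 [ 0.5468 -0.3968  0.066 ]
 [ 0.4347 -0.3525  0.066 ]
 [ 0.4578 -0.2919  0.066 ]] [ 0.50252639 -0.34372751  0.066     ]
0.0674396391823854 69.22043420295026
0.1205710330236537 -21.54264106490744
0.06492291281193069 -110.89280586849083
0.1204354721792058 159.65389045901034
[[ 0.4589 -0.2905  0.066 ]
 [ 0.4324 -0.3549  0.066 ]
 [ 0.5982 -0.3485  0.066 ]
 [ 0.5433 -0.3995  0.066 ]]
[[0.4944 0.1858 0.04  ]
 [0.4884 0.0492 0.04  ]
 [0.3662 0.0548 0.04  ]
 [0.371  0.1907 0.04  ]] [0.42998456 0.12010278 0.04      ]
0.1367587801262541 87.4632281284964
0.12233701442630385 -2.632474995575605
0.1360012701097368 -92.03342322002948
0.12353287409208745 177.72222721252894
((267.74658203125, 263.3086242675781), (59.66157531738281, 55.02253723144531), 3.3664605617523193) (237, 235, 62, 58)
[[0.37   0.1926 0.04  ]
 [0.5005 0.1898 0.04  ]
 [0.4933 0.0479 0.04  ]
 [0.3626 0.054  0.04  ]] [0.43158681 0.12109637 0.04      ]
[[222 223 218]
 [227 228 222]
 [227 229 222]
 [226 229 223]
 [227 229 222]
 [226 228 222]
 [225 227 221]
 [225 230 223]
 [224 229 222]
 [224 227 221]
 [224 227 221]
 [226 227 222]
 [228 227 222]
 [227 229 223]
 [226 229 222]
 [225 227 221]
 [228 229 224]
 [228 229 222]
 [225 226 220]
 [220 220 215]
 [207 215 208]
 [209 216 207]
 [216 224 218]
 [221 228 222]
 [220 225 221]
 [212 220 217]
 [203 216 218]
 [195 210 216]
 [193 213 220]
 [192 208 217]] [221.         225.66666667 226.         226.         226.
 225.33333333 224.33333333 226.         225.         224.
 224.         225.         225.66666667 226.33333333 225.66666667
 224.33333333 227.         226.33333333 223.66666667 218.33333333
 210.         210.66666667 219.33333333 223.66666667 222.
 216.33333333 212.33333333 207.         208.66666667 205.66666667]
```

Run:
```python
from h import *
from scipy.spatial.transform import Rotation as Ro
o=r.get_obs();M=Ro.from_euler('xyz',o["tcp_rot"]).as_matrix();print(M.round(4))
print("pole",ray("top",(207,248),0),ray("scene",(268,210),0))
# overlay check
def rect(cx,cy,yaw,a,b,z):
    c,s=np.cos(yaw),np.sin(yaw);return [(cx+c*x-s*y,cy+s*x+c*y,z) for x,y in((-a,-b),(a,-b),(a,b),(-a,b))]
D=(.5022,-.3448,np.radians(-21.6));C=(.4316,.1211,np.radians(-2.4))
W=np.zeros((600,800,3),np.uint8);pos=[(0,0),(400,0),(0,300),(400,300)];i=0
for n in("top","scene"):
    im=cv2.imread(f"pics/{n}0.png")
    for (P,rs) in((D,[(.0605,.0355,.066)]),(C,[(.065,.07,.04),(.062,.067,.003)])):
        pts=[np.array([proj(n,X) for X in rect(*P,a,b,z)]) for a,b,z in rs]
        c=pts[0].mean(0).astype(int);x0,y0=c[0]-50,c[1]-37
        k=cv2.resize(im[y0:y0+75,x0:x0+100],(400,300),interpolation=cv2.INTER_CUBIC)
        for p in pts: cv2.polylines(k,[np.int32(((p-[x0,y0]+.5)*4).round())],True,(0,0,255),1)
        x,y=pos[i];W[y:y+300,x:x+400]=k;i+=1
cv2.imwrite("pics/ov0.png",W)
```

```text
[[-8.000e-04  3.409e-01  9.401e-01]
 [-1.800e-03  9.401e-01 -3.409e-01]
 [-1.000e+00 -1.900e-03 -1.000e-04]]
pole [0.47298645 0.2737364  0.        ] [0.47891841 0.28794714 0.        ]
```

View pics/ov0.png

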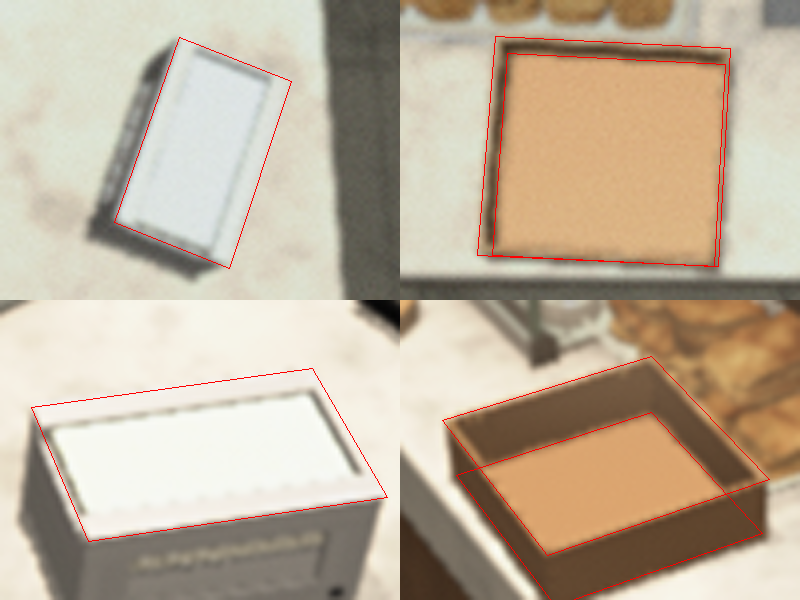

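```bash
cat >> h.py <<'E'
from scipy.spatial.transform import Rotation as Ro
def sh(X,o=None):
    o=o or r.get_obs();M=Ro.from_euler('xyz',o["tcp_rot"]).as_matrix()
    return (M.T@(np.asarray(X)-o["ee_pos"])*100).round(2)
def D(x,y,z):
    c,s=np.cos(np.radians(-21.6)),np.sin(np.radians(-21.6));return np.array([.5022+c*x-s*y,-.3448+s*x+c*y,z])
def st():
    o=r.get_obs();M=Ro.from_euler('xyz',o["tcp_rot"]).as_matrix()
    c,s=np.cos(np.radians(-21.6)),np.sin(np.radians(-21.6));d=o["ee_pos"][:2]-[.5022,-.3448]
    print("t",round(o["time_s"],2),"ee",o["ee_pos"].round(4),"jawyaw",np.degrees(np.arctan2(-M[0,1],M[1,1])).round(2),"inD",(np.array([c*d[0]+s*d[1],-s*d[0]+c*d[1]])*1000).round(1),"F",o["contact_force"].round(2),"op",round(o["opening"],4))
    return o
E
python3 - <<'E'
from h import *
print(r.camera("top")[0,0])
W=np.array([(.1958,.54),(.30,.42),(.40,.15),(.47,-.1),(.5162,-.3503)])
for a,b in zip(W,W[1:]):
    n=int(np.ceil(np.linalg.norm(b-a)/.06))
    for i in range(1,n+1): 
        p=a+(b-a)*i/n; print(p.round(3),sh([*p,.23]))
st()
E
```

```text
[94 69 39]
[0.231 0.5  ] [ 0.06 -2.58  4.63]
[0.265 0.46 ] [ 0.07 -5.16  9.26]
[0.3  0.42] [ 0.07 -7.74 13.89]
[0.32  0.366] [  0.08 -12.13  17.61]
[0.34  0.312] [  0.08 -16.53  21.33]
[0.36  0.258] [  0.09 -20.92  25.05]
[0.38  0.204] [  0.1  -25.32  28.77]
[0.4  0.15] [  0.1  -29.71  32.49]
[0.414 0.1  ] [  0.11 -33.93  35.52]
[0.428 0.05 ] [  0.11 -38.16  38.54]
[0.442 0.   ] [  0.12 -42.38  41.56]
[ 0.456 -0.05 ] [  0.13 -46.6   44.58]
[ 0.47 -0.1 ] [  0.13 -50.83  47.6 ]
[ 0.479 -0.15 ] [  0.14 -55.22  50.17]
[ 0.488 -0.2  ] [  0.15 -59.61  52.75]
[ 0.498 -0.25 ] [  0.15 -64.    55.32]
[ 0.507 -0.3  ] [  0.16 -68.39  57.9 ]
[ 0.516 -0.35 ] [  0.17 -72.78  60.47]
t 0.15 ee [0.1958 0.5401 0.2306] jawyaw -19.93 inD [-610.6  709.9] F [-0.28  0.12 -0.1 ] op 0.0856
```

```bash
python3 -m pendant '[[0,0,-2.6,4.6,0],[0,0,-5.2,9.2,0],[0,0,-7.7,13.9,0],[0,0,-12.1,17.6,1],[0,0,-16.5,21.3,1.7]]'; python3 -c "
from h import *
o=st()
for p in [(.34,.312),(.36,.258),(.38,.204),(.40,.15),(.414,.1),(.428,.05)]:print(sh([*p,.23],o))"
```

```text
time_s: 0.78
ee_pos: [0.3403, 0.3107, 0.2306]
tcp_rot: [-1.551, 1.569, -1.929]
contact_force: [1.4, 0.3, 0.1]
opening: 0.0002
t 0.78 ee [0.3403 0.3107 0.2306] jawyaw -21.63 inD [-391.8  549.9] F [1.37 0.34 0.12] op 0.0002
[ 0.05  0.11 -0.08]
[ 0.06 -4.17  3.77]
[ 0.07 -8.46  7.62]
[  0.08 -12.74  11.47]
[  0.09 -16.87  14.61]
[  0.1  -21.    17.76]
```

```bash
python3 -m pendant '[[0,0,-4.2,3.8,0],[0,0,-8.5,7.6,0],[0,0,-12.7,11.5,0],[0,0,-16.9,14.6,0],[0,0,-21,17.8,0]]'; python3 -c "
from h import *
o=st()
for p in [(.442,.0),(.456,-.05),(.47,-.1),(.479,-.15),(.488,-.2),(.498,-.25),(.507,-.3),(.516,-.35)]:print(sh([*p,.22],o))"
```

```text
time_s: 1.4
ee_pos: [0.4284, 0.0481, 0.2309]
tcp_rot: [-1.564, 1.569, -1.942]
contact_force: [1.5, 0.1, -0.0]
opening: 0.0005
t 1.4 ee [0.4284 0.0481 0.2309] jawyaw -21.65 inD [-213.2  338.1] F [ 1.46  0.08 -0.01] op 0.0005
[ 1.1  -3.97  3.04]
[ 1.11 -8.1   6.18]
[  1.12 -12.23   9.33]
[  1.12 -16.54  12.01]
[  1.13 -20.86  14.69]
[  1.14 -25.14  17.46]
[  1.15 -29.45  20.14]
[  1.16 -33.77  22.83]
```

```bash
python3 -m pendant '[[0,0,-4,3,0],[0,0,-8.1,6.2,0],[0,0,-12.2,9.3,0],[0,0,-16.5,12,0],[0,0,-20.9,14.7,0]]'; python3 -c "
from h import *
o=st()
for p in [(.498,-.25),(.507,-.3),(.5162,-.3503)]:print(sh([*p,.15],o))"
```

```text
time_s: 2.02
ee_pos: [0.488, -0.202, 0.2311]
tcp_rot: [-1.778, 1.569, -2.156]
contact_force: [1.2, 0.4, -0.7]
opening: -0.0003
t 2.02 ee [ 0.488  -0.202   0.2311] jawyaw -21.66 inD [-65.8 127.5] F [ 1.23  0.44 -0.71] op -0.0003
[ 8.11 -4.08  2.71]
[ 8.12 -8.39  5.39]
[  8.12 -12.73   8.1 ]
```

```bash
python3 -m pendant '[[0,1,-4.2,2.7,0],[0,3,-8.4,5.4,0],[0,7,-12.7,8.1,0],[0,12,-12.7,8.1,0],[0,12,-12.7,8.1,0]]'; python3 -c "
from h import *
o=st()
print(sh(D(.015,0,.066),o))
cv2.imwrite('pics/s1.png',cv2.resize(r.camera('scene')[290:430,380:540,::-1],None,fx=4,fy=4,interpolation=2))"
```

```text
time_s: 2.65
ee_pos: [0.5127, -0.3481, 0.1065]
tcp_rot: [2.985, 1.559, 2.606]
contact_force: [0.5, 0.5, 0.0]
opening: -0.0004
t 2.65 ee [ 0.5127 -0.3481  0.1065] jawyaw -21.73 inD [11.   0.8] F [0.55 0.51 0.03] op -0.0004
[ 4.04 -0.08  0.45]
```

View pics/s1.png

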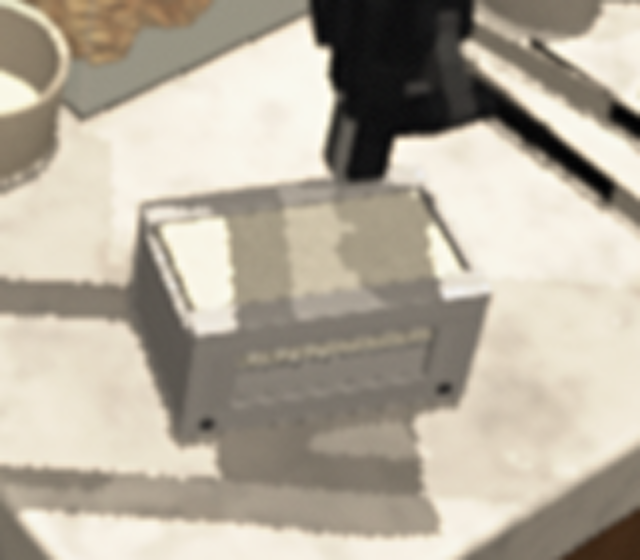

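```bash
python3 -m pendant '[[0,1.5,0,0.2,0],[0,2.8,0,0.4,0],[0,3.5,0,0.4,0],[0,3.8,0,0.4,0],[0,3.8,0,0.4,0]]';python3 -m pendant '[[0,0,0,0,0],[0,0,0,0,0]]'; python3 -c "
from h import *
st()"
```

```text
time_s: 3.32
ee_pos: [0.5181, -0.3502, 0.0714]
tcp_rot: [3.096, 1.565, 2.718]
contact_force: [0.7, -0.4, -1.0]
opening: 0.0003
time_s: 3.58
ee_pos: [0.5183, -0.3504, 0.0718]
tcp_rot: [3.123, 1.565, 2.745]
contact_force: [-0.4, -0.0, -0.2]
opening: -0.0002
t 3.58 ee [ 0.5183 -0.3504  0.0718] jawyaw -21.68 inD [17.   0.7] F [-0.41 -0.02 -0.17] op -0.0002
```

```bash
python3 -m pendant '[[0,0.3,0,0,0],[0,0.6,0,0,0],[0,0.6,0,0,0],[0,0.6,0,0,0]]';python3 -m pendant '[[0,0.2,0,0,0],[0,0.2,0,0,0],[0,0.2,0,0,0]]'; python3 -c "
from h import *
st()"
```

```text
time_s: 4.08
ee_pos: [0.5183, -0.3504, 0.0656]
tcp_rot: [3.12, 1.565, 2.741]
contact_force: [-0.2, -0.3, 1.3]
opening: -0.0001
time_s: 4.45
ee_pos: [0.5182, -0.3503, 0.0636]
tcp_rot: [3.115, 1.565, 2.737]
contact_force: [-1.1, 0.4, 0.4]
opening: -0.0001
t 4.45 ee [ 0.5182 -0.3503  0.0636] jawyaw -21.68 inD [16.9  0.7] F [-1.13  0.4   0.39] op -0.0001
```

```bash
python3 -m pendant '[[0,0.1,0,0,0],[0,0.1,0,0,0]]';python3 -m pendant '[[0,0.05,0,0,0],[0,0.05,0,0,0]]'
```

```text
time_s: 4.7
ee_pos: [0.5182, -0.3503, 0.0625]
tcp_rot: [3.103, 1.565, 2.724]
contact_force: [0.5, -0.6, 0.3]
opening: -0.0002
time_s: 4.95
ee_pos: [0.5182, -0.3503, 0.0621]
tcp_rot: [3.116, 1.565, 2.738]
contact_force: [-1.2, 0.4, 1.4]
opening: 0.0
```

```bash
python3 -m pendant '[[0,0.03,0,0,0],[0,0.03,0,0,0]]'
```

```text
time_s: 5.2
ee_pos: [0.5182, -0.3504, 0.0621]
tcp_rot: [3.123, 1.565, 2.744]
contact_force: [-0.2, 0.1, 3.2]
opening: 0.0
```

```bash
python3 -m pendant '[[0,0.05,0,0,0],[0,0.05,0,0,0]]'; python3 -m pendant '[[0,0.05,0,0,0],[0,0.05,0,0,0]]'
```

```text
time_s: 5.45
ee_pos: [0.5184, -0.3505, 0.0621]
tcp_rot: [-3.114, 1.566, 2.791]
contact_force: [-2.1, 0.9, 5.4]
opening: -0.0001
time_s: 5.7
ee_pos: [0.5187, -0.3507, 0.0621]
tcp_rot: [-3.052, 1.567, 2.852]
contact_force: [-0.7, 0.6, 5.0]
opening: 0.0
```

```bash
python3 -m pendant '[[0,0.065,0,0,0],[0,0.065,0,-0.2,0],[0,0.065,0,-0.4,0],[0,0.065,0,-0.6,0],[0,0.065,0,-0.6,0]]'; python3 -c "
from h import *
o=st(); print(Ro.from_euler('xyz',o['tcp_rot']).as_matrix()[2])
cv2.imwrite('pics/s2.png',cv2.resize(r.camera('scene')[290:430,380:540,::-1],None,fx=4,fy=4,interpolation=2))"
```

```text
time_s: 6.32
ee_pos: [0.5136, -0.349, 0.0621]
tcp_rot: [-2.732, 1.568, -3.11]
contact_force: [1.0, -0.1, 5.8]
opening: 0.0001
t 6.33 ee [ 0.5136 -0.349   0.0621] jawyaw -21.68 inD [12.2  0.3] F [ 0.98 -0.1   5.83] op 0.0001
[-9.99997297e-01 -9.26522555e-04 -2.13261869e-03]
```

View pics/s2.png

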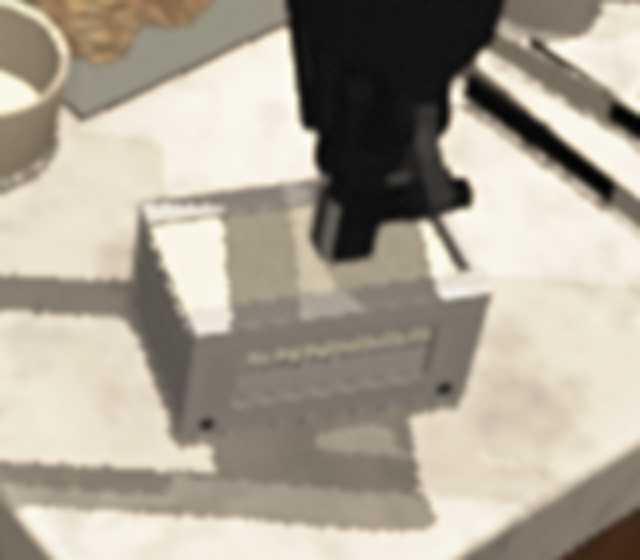

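```bash
python3 -m pendant '[[0,0.068,0,-0.3,0],[0,0.068,0,-0.6,0],[0,0.068,0,-0.9,0],[0,0.068,0,-1.2,0],[0,0.068,0,-1.2,0]]'; python3 -c "
from h import *
o=st(); print(Ro.from_euler('xyz',o['tcp_rot']).as_matrix()[2])
cv2.imwrite('pics/s3.png',cv2.resize(r.camera('scene')[290:430,380:540,::-1],None,fx=4,fy=4,interpolation=2))"
```

```text
time_s: 7.0
ee_pos: [0.5027, -0.3449, 0.0621]
tcp_rot: [-2.14, 1.569, -2.518]
contact_force: [0.2, -0.3, 6.5]
opening: 0.0002
t 7.0 ee [ 0.5027 -0.3449  0.0621] jawyaw -21.68 inD [0.5 0.1] F [ 0.23 -0.25  6.53] op 0.0002
[-9.99998587e-01 -1.41646745e-03 -9.05455594e-04]
```

View pics/s3.png

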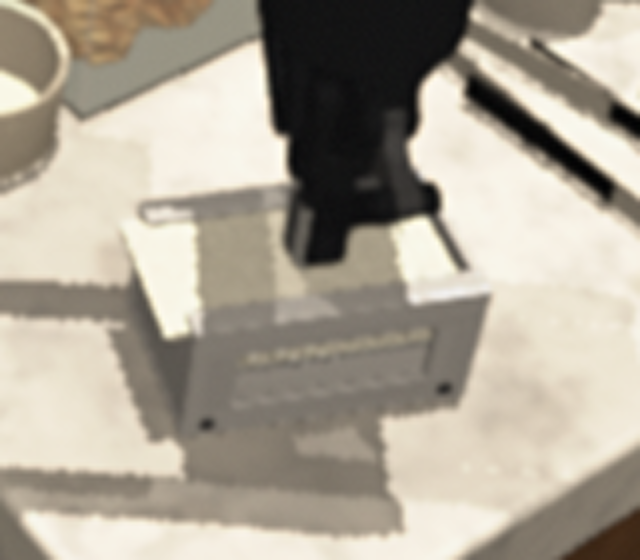

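The card is coming out level over the gate (its front edge is at about (120,222)–(165,335) in the crop). I'll continue the slide.

```bash
python3 -m pendant '[[0,0.068,0,-0.3,0],[0,0.068,0,-0.6,0],[0,0.068,0,-0.9,0],[0,0.068,0,-1.2,0],[0,0.068,0,-1.2,0]]'; python3 -m pendant '[[0,0.068,0,-0.3,0],[0,0.068,0,-0.6,0],[0,0.068,0,-0.9,0],[0,0.068,0,-1.2,0],[0,0.068,0,-1.2,0]]'; python3 -c "
from h import *
o=st(); print(Ro.from_euler('xyz',o['tcp_rot']).as_matrix()[2])
cv2.imwrite('pics/s4.png',cv2.resize(r.camera('scene')[290:430,380:540,::-1],None,fx=4,fy=4,interpolation=2))"
```

```text
time_s: 7.68
ee_pos: [0.4918, -0.3408, 0.0621]
tcp_rot: [-1.418, 1.569, -1.796]
contact_force: [0.6, -1.6, 6.9]
opening: 0.0001
time_s: 8.3
ee_pos: [0.4809, -0.3368, 0.062]
tcp_rot: [-0.983, 1.568, -1.361]
contact_force: [-0.9, 0.1, 7.1]
opening: -0.0001
t 8.3 ee [ 0.4809 -0.3368  0.062 ] jawyaw -21.68 inD [-22.7  -0.4] F [-0.95  0.08  7.08] op -0.0001
[-0.99999539 -0.00252617  0.00168491]
```

View pics/s4.png

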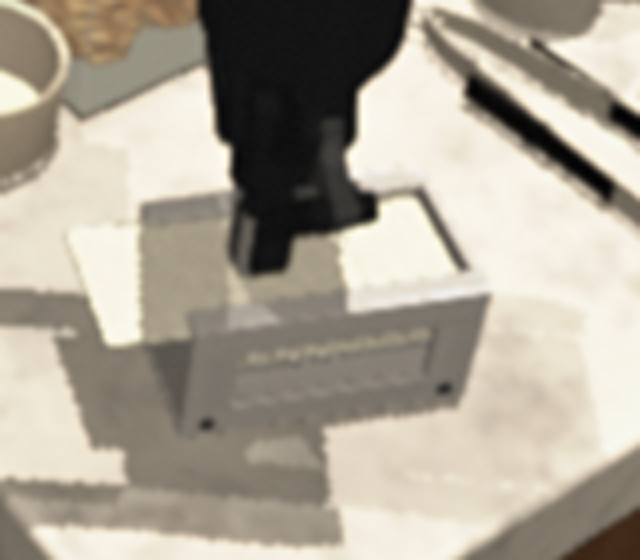

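```bash
python3 -m pendant '[[0,0.065,0,-0.3,0],[0,0.065,0,-0.6,0],[0,0.065,0,-0.9,0],[0,0.065,0,-1.2,0],[0,0.065,0,-1.4,0]]'; python3 -m pendant '[[0,0.06,0,-0.05,0],[0,0.06,0,-0.05,0]]'; python3 -c "
from h import *
o=st(); 
cv2.imwrite('pics/s5.png',cv2.resize(r.camera('scene')[290:430,380:540,::-1],None,fx=4,fy=4,interpolation=2))"
```

```text
time_s: 8.98
ee_pos: [0.4686, -0.3322, 0.0621]
tcp_rot: [-0.703, 1.566, -1.082]
contact_force: [1.1, -0.8, 6.5]
opening: 0.0002
time_s: 9.22
ee_pos: [0.4684, -0.3322, 0.0621]
tcp_rot: [-0.609, 1.565, -0.987]
contact_force: [-0.5, 0.7, 7.7]
opening: 0.0001
t 9.22 ee [ 0.4684 -0.3322  0.0621] jawyaw -21.69 inD [-36.1  -0.7] F [-0.54  0.66  7.69] op 0.0001
```

View pics/s5.png

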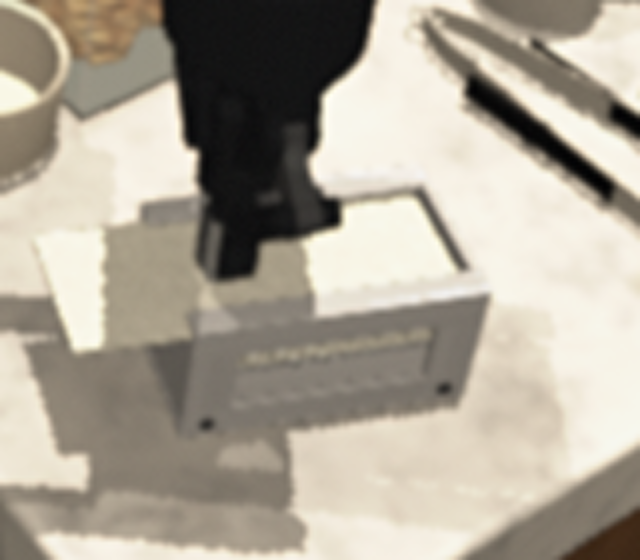

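```bash
python3 -m pendant '[[0,-0.5,0,0,0],[0,-2,0,0,0],[0,-4.5,0,0,0],[1,-4.5,0,0,0],[1,-4.5,0,-4,0]]'
python3 - <<'E'
from h import *
o=st()
c,s=np.cos(np.radians(-21.6)),np.sin(np.radians(-21.6))
def inD(X):
    d=X[:2]-np.array([.5022,-.3448]);return np.round([c*d[0]+s*d[1],-s*d[0]+c*d[1]],4)
for q in [(35,237),(75,352)]:print(inD(ray("scene",(380+(q[0]+.5)/4-.5,290+(q[1]+.5)/4-.5),.062)))
a=r.camera("scene")[290:430,340:540,::-1];cv2.imwrite("pics/s6.png",cv2.resize(a,None,fx=4,fy=4,interpolation=2))
b=r.camera("top")[190:290,400:520,::-1];cv2.imwrite("pics/t6.png",cv2.resize(b,None,fx=5,fy=5,interpolation=2))
E
```

```text
time_s: 9.9
ee_pos: [0.4335, -0.319, 0.1074]
tcp_rot: [-0.477, 1.56, -0.854]
contact_force: [-1.1, -0.0, -0.7]
opening: 0.0359
t 9.9 ee [ 0.4335 -0.319   0.1074] jawyaw -21.64 inD [-73.3  -1.3] F [-1.09 -0.05 -0.66] op 0.0359
[-0.1058  0.0282]
[-0.1067 -0.0314]
```

View pics/s6.png

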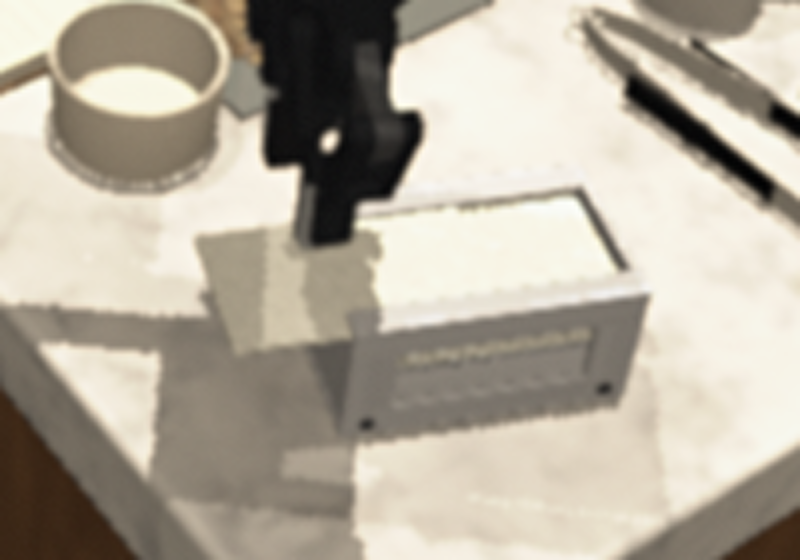

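View pics/t6.png

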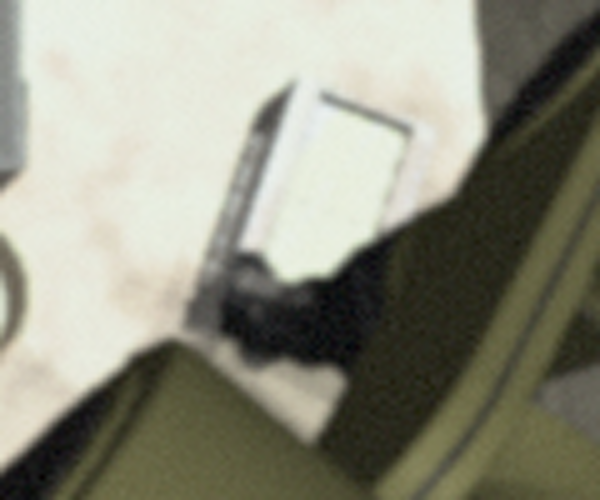

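```bash
python3 -c "
from h import *
print(sh(D(-.084,-.0013,.049)))"; python3 -m pendant '[[1,0,0,-1.0,0],[1,0,0,-1.0,0],[1,0,0,-1.0,0],[1,0,0,-1.0,0]]' 30; python3 -c "
from h import *
o=st();print(sh(D(-.084,-.0013,.049),o))"
```

```text
[ 5.67 -0.2  -0.17]
time_s: 10.5
ee_pos: [0.4175, -0.3105, 0.1057]
tcp_rot: [-2.585, 1.568, -2.964]
contact_force: [-0.1, -0.8, -0.1]
opening: 0.0858
t 10.5 ee [ 0.4175 -0.3105  0.1057] jawyaw -21.7 inD [-91.4   0.7] F [-0.14 -0.78 -0.07] op 0.0858
[ 5.67 -0.19  0.75]
```

```bash
python3 -m pendant '[[1,0,-0.2,0.7,0],[1,2,-0.2,0.7,0],[1,3,-0.2,0.7,0],[1,3,-0.2,0.7,0]]'; python3 -c "
from h import *
o=st();print(sh(D(-.084,-.0013,.049),o))
a=r.camera('scene')[290:430,340:540,::-1];cv2.imwrite('pics/s7.png',cv2.resize(a,None,fx=4,fy=4,interpolation=2))"
```

```text
time_s: 11.0
ee_pos: [0.4229, -0.3147, 0.0749]
tcp_rot: [-2.982, 1.567, 2.923]
contact_force: [0.7, -0.6, 0.3]
opening: 0.0856
t 11.0 ee [ 0.4229 -0.3147  0.0749] jawyaw -21.7 inD [-84.8  -1.2] F [ 0.71 -0.6   0.3 ] op 0.0856
[ 2.59 -0.01  0.1 ]
```

View pics/s7.png

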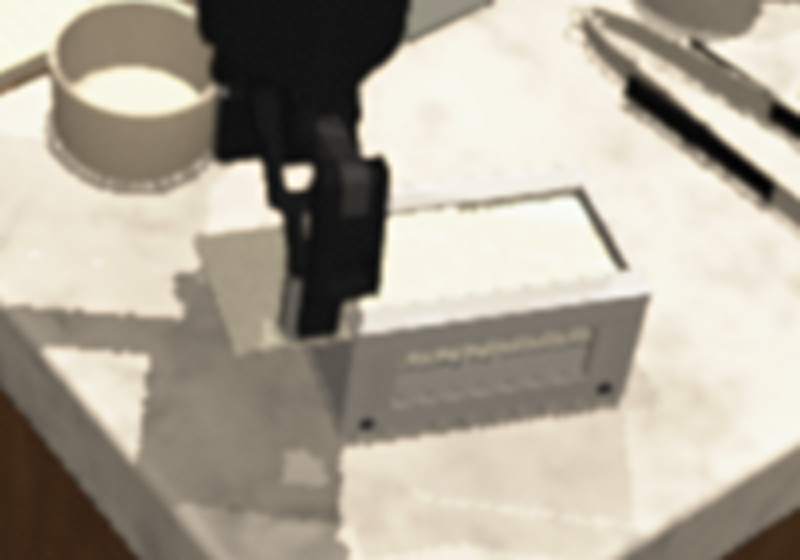

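```bash
python3 -m pendant '[[1,1,0,0,0],[1,2,0,0,0],[1,2.6,0,0,0],[1,2.6,0,0,0]]'; python3 -m pendant '[[0,0,0,0,0],[0,0,0,0,0],[0,0,0,0,0],[0,0,0,0,0],[0,0,0,0,0]]' 30;  python3 -c "
from h import *
o=st()
a=r.camera('scene')[290:430,340:540,::-1];cv2.imwrite('pics/s8.png',cv2.resize(a,None,fx=4,fy=4,interpolation=2))"
```

```text
time_s: 11.55
ee_pos: [0.4227, -0.3146, 0.0487]
tcp_rot: [-3.013, 1.566, 2.891]
contact_force: [1.2, -0.2, -0.1]
opening: 0.0854
time_s: 12.18
ee_pos: [0.4228, -0.3142, 0.049]
tcp_rot: [-3.122, 1.566, 2.782]
contact_force: [0.8, 5.0, 4.6]
opening: 0.0592
t 12.18 ee [ 0.4228 -0.3142  0.049 ] jawyaw -21.7 inD [-85.1  -0.8] F [0.83 5.   4.65] op 0.0592
```

View pics/s8.png

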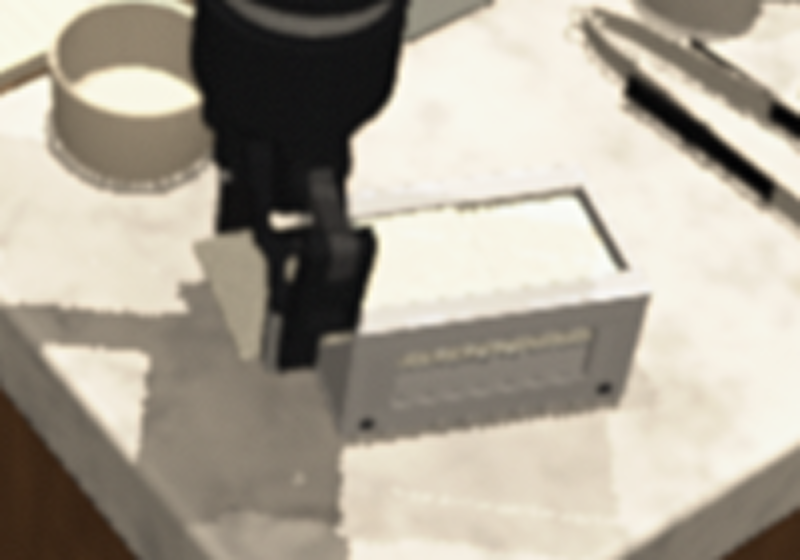

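```bash
python3 -m pendant '[[0,0,0,-0.5,0],[0,0,0,-1.5,0],[0,0,0,-2.7,0],[0,0,0,-4,0],[0,0,0,-5,0]]' 40; python3 -c "
from h import *
o=st()
print(Ro.from_euler('xyz',o['tcp_rot']).as_matrix()[2])
a=r.camera('scene')[290:430,340:540,::-1];cv2.imwrite('pics/s9.png',cv2.resize(a,None,fx=4,fy=4,interpolation=2))"
```

```text
time_s: 12.85
ee_pos: [0.3749, -0.2953, 0.0491]
tcp_rot: [-3.118, 1.566, 2.787]
contact_force: [1.3, 0.1, 0.9]
opening: 0.0583
t 12.85 ee [ 0.3749 -0.2953  0.0491] jawyaw -21.72 inD [-136.6   -0.8] F [1.26 0.14 0.92] op 0.0583
[-9.99987564e-01 -1.19977084e-04 -4.98581750e-03]
```

View pics/s9.png

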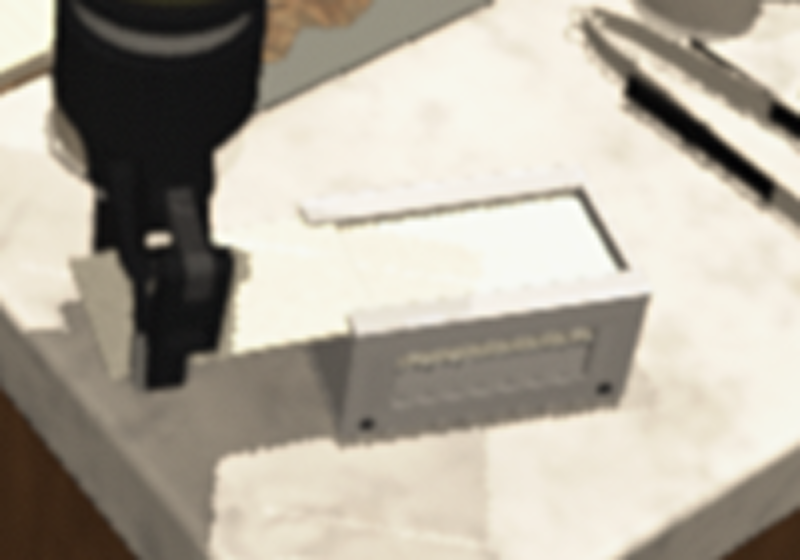

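```bash
python3 -m pendant '[[0,0,0,-1,0],[0,0,0,-2.5,0],[0,-1,0,-3,0],[0,-3,0,-3,0],[0,-6,0,-3,0]]' ; python3 -c "
from h import *
o=st()
a=r.camera('scene')[240:440,300:540,::-1];cv2.imwrite('pics/s10.png',cv2.resize(a,None,fx=3,fy=3,interpolation=2))"
```

```text
time_s: 13.52
ee_pos: [0.3452, -0.2827, 0.1096]
tcp_rot: [3.007, 1.562, 2.628]
contact_force: [0.7, -0.2, -0.3]
opening: 0.0587
t 13.53 ee [ 0.3452 -0.2827  0.1096] jawyaw -21.73 inD [-1.688e+02 -1.000e-01] F [ 0.71 -0.15 -0.33] op 0.0587
```

View pics/s10.png

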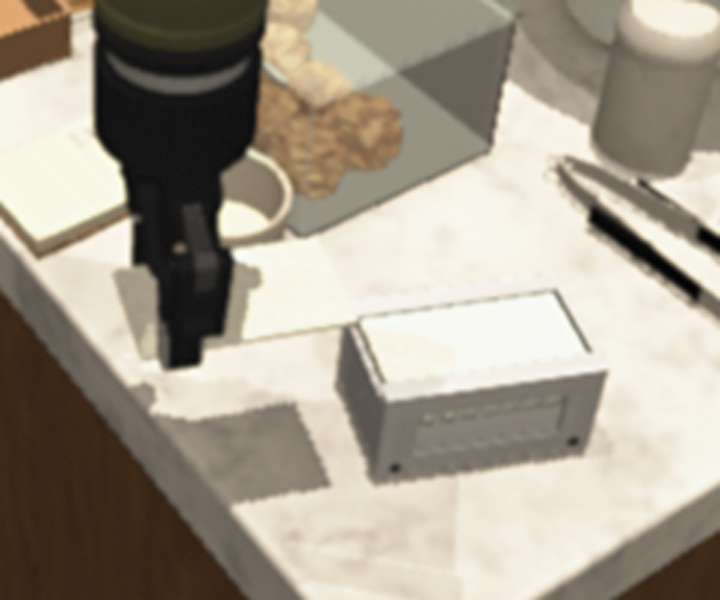

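Run:
```python
from h import *
o=r.get_obs();M=Ro.from_euler('xyz',o["tcp_rot"]).as_matrix();print(M.round(4))
for q in [(115,268),(152,358),(330,243),(357,325)]:
    X=ray("scene",(300+(q[0]+.5)/3-.5,240+(q[1]+.5)/3-.5),.1226);print((M.T@(X-o["ee_pos"])*1000).round(1))
C=np.array([.4316,.1211]);cy=np.radians(-2.4);ux=np.array([np.cos(cy),np.sin(cy)])
print("grip target xy",C-.033*ux)
```

```text
[[-2.70e-03  3.70e-01  9.29e-01]
 [-7.00e-04  9.29e-01 -3.70e-01]
 [-1.00e+00 -1.60e-03 -2.20e-03]]
[ -9.3  29.4 -23.2]
[ -9.2 -32.9 -17.4]
[-9.5 26.9 89.8]
[ -9.4 -30.1  85.8]
grip target xy [0.39862895 0.1224819 ]
```

```bash
python3 -c "
from h import *
o=st()
for p in [(.36,-.25,.15),(.38,-.21,.19),(.40,-.17,.2),(.41,-.13,.2),(.417,-.085,.2)]:print(sh(p,o))"
```

```text
t 13.57 ee [ 0.3473 -0.2847  0.1133] jawyaw -21.72 inD [-166.1   -1.2] F [ 0.01 -0.89  1.91] op 0.0582
[-3.68  3.69 -0.11]
[-7.68  8.14  0.26]
[-8.69 12.59  0.63]
[-8.7  16.68  0.08]
[-8.7  21.12 -0.93]
```

```bash
python3 -m pendant '[[0,-3.7,2.5,0,0],[0,-7.7,6,0.2,0],[0,-8.7,10.5,0.5,0],[0,-8.7,15,0.3,-5],[0,-8.7,19.5,-0.5,-10]]' ; python3 -c "
from h import *
o=st()
for p in [(.418,-.06,.2),(.42,-.01,.2),(.415,.04,.18),(.405,.09,.16),(.3981,.1225,.14)]:print(sh(p,o))"
```

```text
time_s: 14.2
ee_pos: [0.4158, -0.1005, 0.2008]
tcp_rot: [-1.816, 1.569, -2.018]
contact_force: [0.3, 0.6, -0.9]
opening: 0.0585
t 14.2 ee [ 0.4158 -0.1005  0.2008] jawyaw -11.57 inD [-170.3  195.3] F [ 0.3   0.63 -0.86] op 0.0585
[ 0.08  4.01 -0.6 ]
[ 0.07  8.95 -1.4 ]
[ 2.06 13.75 -2.89]
[ 4.06 18.45 -4.88]
[ 6.05 21.5  -6.2 ]
```

```bash
python3 -m pendant '[[0,0,4,-0.6,-3],[0,0,9,-1.4,-6],[0,2,13.8,-2.9,-9.2],[0,4,18.4,-4.9,-9.2],[0,6,21.5,-6.2,-9.2]]' ; python3 -m pendant '[[0,0,0,0,0],[0,0,0,0,0]]'
python3 - <<'E'
from h import *
o=st();print(sh((.3981,.1225,.06),o))
a=r.camera('scene')[160:310,200:400,::-1];cv2.imwrite('pics/s11.png',cv2.resize(a,None,fx=4,fy=4,interpolation=2))
a=r.camera('top')[200:350,200:400,::-1];cv2.imwrite('pics/t11.png',cv2.resize(a,None,fx=4,fy=4,interpolation=2))
E
```

```text
time_s: 14.82
ee_pos: [0.3973, 0.1243, 0.1404]
tcp_rot: [-1.328, 1.57, -1.368]
contact_force: [0.6, -1.2, -0.1]
opening: 0.0585
time_s: 15.08
ee_pos: [0.3975, 0.1241, 0.1409]
tcp_rot: [-0.865, 1.569, -0.904]
contact_force: [0.7, -0.6, -0.4]
opening: 0.0584
t 15.07 ee [0.3975 0.1241 0.1409] jawyaw -2.23 inD [-269.9  397.5] F [ 0.68 -0.63 -0.38] op 0.0584
[ 8.09 -0.15  0.05]
```

View pics/s11.png

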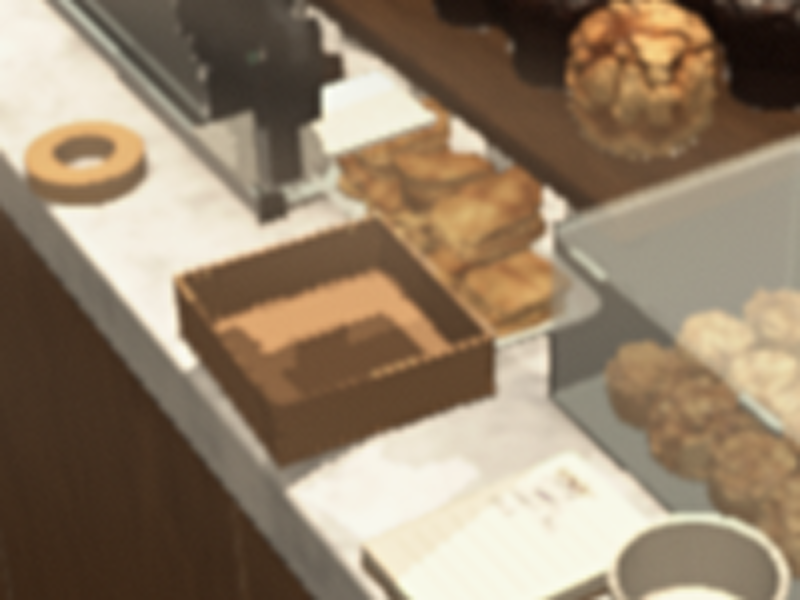

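View pics/t11.png

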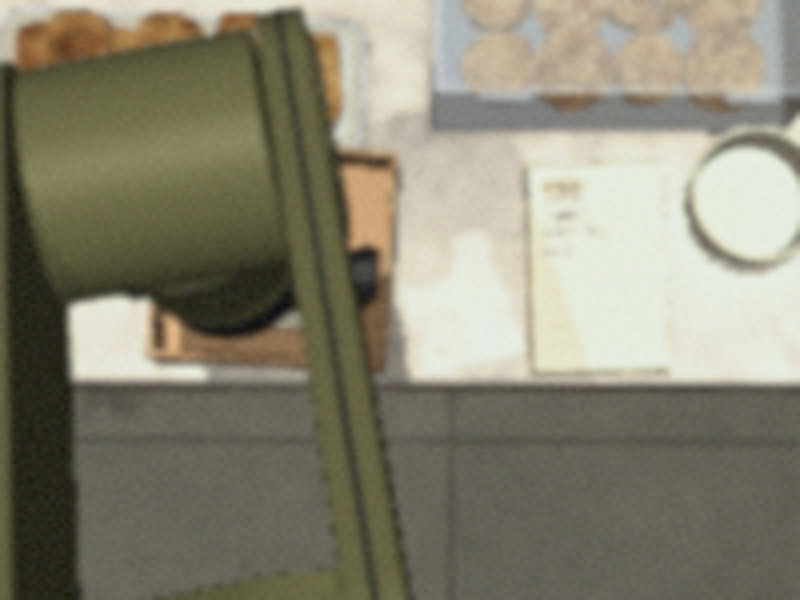

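```bash
python3 - <<'E'
from h import *
o=r.get_obs();M=Ro.from_euler('xyz',o["tcp_rot"]).as_matrix()
for q in [(378,70),(436,118),(330,155)]:
    X=ray("scene",(200+(q[0]+.5)/4-.5,160+(q[1]+.5)/4-.5),.1409+.013);print((M.T@(X-o["ee_pos"])*1000).round(1))
E
python3 -m pendant '[[0,2,-0.1,0.05,0],[0,4,-0.15,0.05,0],[0,6,-0.15,0.05,0],[0,7,-0.15,0.05,0],[0,7,-0.15,0.05,0]]'
python3 - <<'E'
from h import *
o=st();print(sh((.3981,.1225,.0),o))
a=r.camera('scene')[160:310,200:400,::-1];cv2.imwrite('pics/s12.png',cv2.resize(a,None,fx=4,fy=4,interpolation=2))
E
```

```text
[-12.6  32.3  85.6]
[-12.5 -27.7  88.6]
[-12.6 -32.7  25.9]
time_s: 15.8
ee_pos: [0.3989, 0.1214, 0.071]
tcp_rot: [-0.665, 1.569, -0.707]
contact_force: [0.5, -0.0, 1.0]
opening: 0.0582
t 15.8 ee [0.3989 0.1214 0.071 ] jawyaw -2.42 inD [-267.7  395.4] F [ 0.45 -0.03  1.02] op 0.0582
[ 7.1   0.11 -0.09]
```

View pics/s12.png

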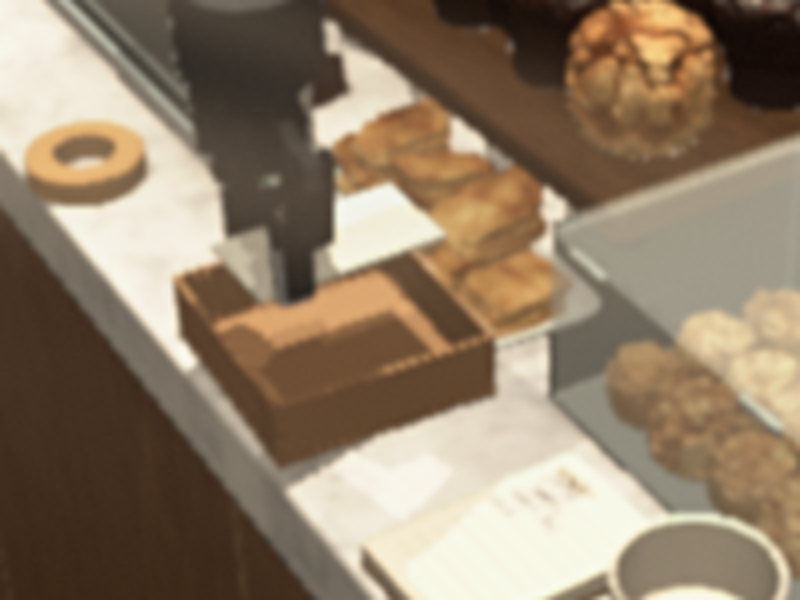

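Run:
```python
from h import *
o=r.get_obs();c,s=np.cos(np.radians(-2.4)),np.sin(np.radians(-2.4))
P=[]
for q in [(215,245),(256,300),(390,182),(446,235)]:
    X=ray("scene",(200+(q[0]+.5)/4-.5,160+(q[1]+.5)/4-.5),.084);d=X[:2]-[.4316,.1211];P.append([c*d[0]+s*d[1],-s*d[0]+c*d[1]])
P=np.array(P)*1000;print(P.round(1),P.mean(0))
```

```text
[[-53.6  22.6]
 [-55.5 -34.6]
 [ 54.9  31.3]
 [ 56.6 -30.9]] [ 0.61779214 -2.89598553]
```

```bash
python3 -m pendant '[[0,1.5,0,-0.05,0],[0,3,0,-0.05,0],[0,4.5,0,-0.05,0],[0,5.8,0,-0.05,0],[0,6.2,0,-0.05,0]]'
python3 - <<'E'
from h import *
o=st()
a=r.camera('scene')[160:310,200:400,::-1];cv2.imwrite('pics/s13.png',cv2.resize(a,None,fx=4,fy=4,interpolation=2))
E
```

```text
time_s: 16.48
ee_pos: [0.3994, 0.1216, 0.0096]
tcp_rot: [-0.226, 1.568, -0.268]
contact_force: [-0.9, -0.4, -0.4]
opening: 0.0583
t 16.48 ee [0.3994 0.1216 0.0096] jawyaw -2.41 inD [-267.3  395.8] F [-0.86 -0.42 -0.4 ] op 0.0583
```

View pics/s13.png

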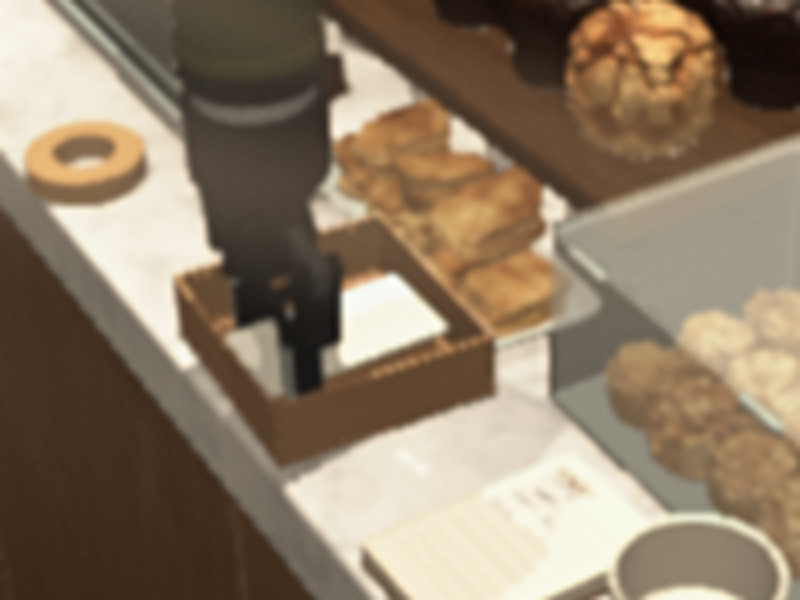

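```bash
python3 -m pendant '[[0,0.3,0,-0.1,0],[0,0.6,0,-0.1,0],[0,0.6,0,-0.1,0]]'; python3 -m pendant '[[0,0.2,0,0,0],[0,0.3,0,0,0],[0,0.3,0,0,0]]'; python3 -m pendant '[[0,0.2,0,0,0],[0,0.2,0,0,0],[0,0.2,0,0,0]]'
```

```text
time_s: 16.9
ee_pos: [0.3983, 0.1217, 0.0035]
tcp_rot: [-0.248, 1.568, -0.29]
contact_force: [0.1, 0.3, -0.3]
opening: 0.0584
time_s: 17.27
ee_pos: [0.3982, 0.1216, 0.0004]
tcp_rot: [-0.289, 1.568, -0.331]
contact_force: [-0.5, 0.5, 0.1]
opening: 0.0587
time_s: 17.65
ee_pos: [0.3984, 0.1216, -0.0015]
tcp_rot: [-0.237, 1.568, -0.279]
contact_force: [-0.5, -0.5, 0.3]
opening: 0.0585
```

```bash
python3 -m pendant '[[0,0.1,0,0,0],[0,0.1,0,0,0]]'; python3 -m pendant '[[0,0.1,0,0,0],[0,0.1,0,0,0]]'
```

```text
time_s: 17.9
ee_pos: [0.3984, 0.1217, -0.0017]
tcp_rot: [-0.14, 1.567, -0.182]
contact_force: [-1.4, -0.2, 14.1]
opening: 0.0582
time_s: 18.15
ee_pos: [0.3984, 0.1217, -0.0017]
tcp_rot: [-0.073, 1.567, -0.115]
contact_force: [-2.1, -1.8, 15.6]
opening: 0.0583
```

```bash
python3 -m pendant '[[0,0.1,0,0,0],[0,0.1,0,0,0]]'
python3 - <<'E'
from h import *
o=st()
a=r.camera('scene')[210:280,230:330,::-1];cv2.imwrite('pics/s14.png',cv2.resize(a,None,fx=8,fy=8,interpolation=2))
E
```

```text
time_s: 18.4
ee_pos: [0.3984, 0.1217, -0.0017]
tcp_rot: [-0.022, 1.566, -0.064]
contact_force: [-3.2, -0.5, 15.3]
opening: 0.0585
t 18.4 ee [ 0.3984  0.1217 -0.0017] jawyaw -2.4 inD [-268.2  395.5] F [-3.16 -0.52 15.28] op 0.0585
```

View pics/s14.png

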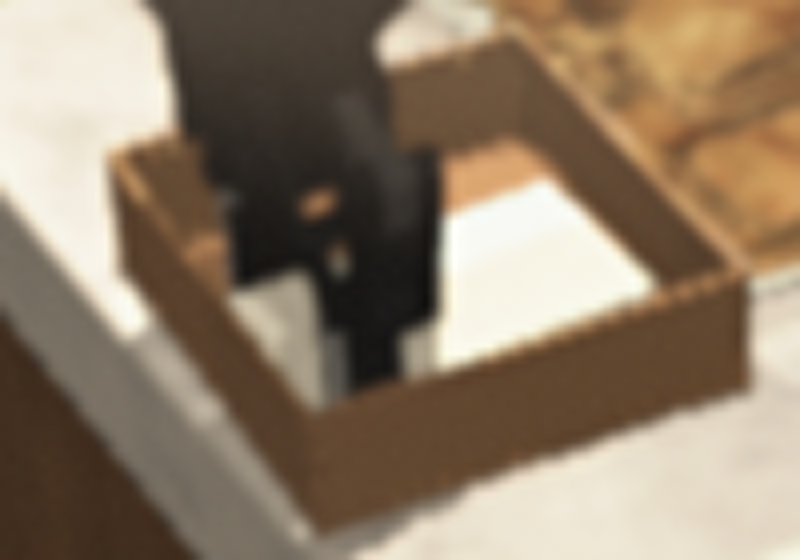

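```bash
python3 -m pendant '[[0,0,0,0,0],[0.85,0,0,0,0],[0.85,0,0,0,0],[0.85,0,0,0,0]]'
python3 - <<'E'
from h import *
o=st()
a=r.camera('scene')[210:280,230:330,::-1];cv2.imwrite('pics/s15.png',cv2.resize(a,None,fx=8,fy=8,interpolation=2))
E
```

```text
time_s: 18.95
ee_pos: [0.3983, 0.1216, -0.0019]
tcp_rot: [-0.05, 1.566, -0.092]
contact_force: [0.7, -0.9, 0.4]
opening: 0.0725
t 18.95 ee [ 0.3983  0.1216 -0.0019] jawyaw -2.4 inD [-268.3  395.4] F [ 0.68 -0.88  0.44] op 0.0725
```

View pics/s15.png

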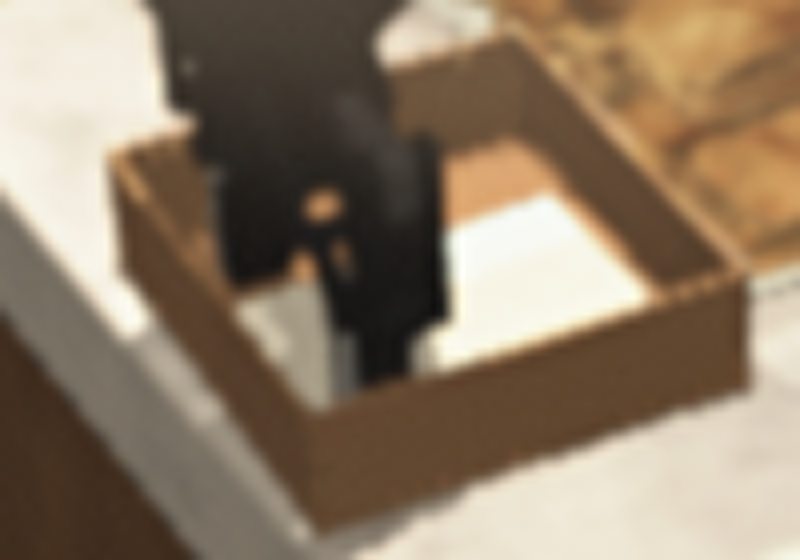

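Released: the card has dropped slightly onto the floor. Next I raise straight up and clear the view.

```bash
python3 -m pendant '[[0.85,-1,0,0,0],[0.85,-3,0,0,0],[0.85,-6,0,0,0],[0.85,-10,0,0,0],[0.85,-15,0,0,0]]'; python3 -m pendant '[[0.85,0,-4,0,0],[0.85,0,-9,0,0],[0.85,0,-14,1,0],[0.85,0,-18,1,0],[0.85,0,-22,1,0]]'; python3 -m pendant '[[0.85,0,0,0,0],[0.85,0,0,0,0],[0.85,0,0,0,0]]'
python3 - <<'E'
from h import *
o=st()
s=r.camera('scene');t=r.camera('top')
cv2.imwrite('pics/s16.png',s[:,:,::-1]);cv2.imwrite('pics/t16f.png',t[:,:,::-1])
cv2.imwrite('pics/t16.png',cv2.resize(t[225:305,220:320,::-1],None,fx=8,fy=7,interpolation=2))
m=((t.min(2)>165)).astype(np.uint8);m[:238]=0;m[291:]=0;m[:,:242]=0;m[:,297:]=0
cs,_=cv2.findContours(m,0,2);k=max(cs,key=cv2.contourArea);rr=cv2.minAreaRect(k);print(rr)
P=np.array([ray("top",q,.007) for q in cv2.boxPoints(rr)])[:,:2]
c,s_=np.cos(np.radians(-2.4)),np.sin(np.radians(-2.4));d=P-[.4316,.1211];Q=np.c_[c*d[:,0]+s_*d[:,1],-s_*d[:,0]+c*d[:,1]]*1000
print(Q.round(1),Q.mean(0))
E
```

```text
time_s: 19.62
ee_pos: [0.3966, 0.1215, 0.1495]
tcp_rot: [-0.201, 1.568, -0.243]
contact_force: [1.0, 0.4, -0.4]
opening: 0.0724
time_s: 20.25
ee_pos: [0.3971, -0.1001, 0.1503]
tcp_rot: [-0.2, 1.567, -0.242]
contact_force: [-0.4, 0.0, -0.2]
opening: 0.0726
time_s: 20.62
ee_pos: [0.3968, -0.0991, 0.1504]
tcp_rot: [-0.091, 1.567, -0.132]
contact_force: [-0.2, -0.1, -0.9]
opening: 0.0728
t 20.62 ee [ 0.3968 -0.0991  0.1504] jawyaw -2.35 inD [-188.5  189.7] F [-0.25 -0.15 -0.93] op 0.0728
((269.615966796875, 264.5205383300781), (26.252090454101562, 45.77458190917969), 1.9091522693634033)
[[-55.   27.8]
 [ 56.8  32.1]
 [ 57.9 -32.2]
 [-54.1 -35.2]] [ 1.41055714 -1.85159622]
```

View pics/s16.png

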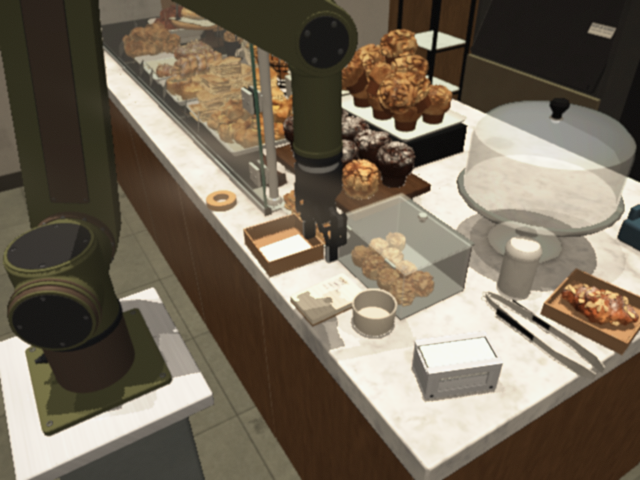

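View pics/t16.png

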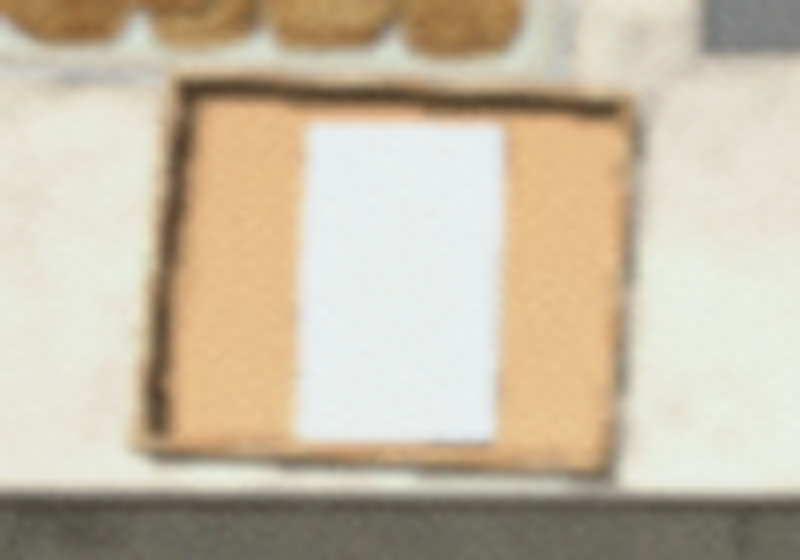

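```bash
python3 -c "
from bench import r
print(r.job_done())"
```

```text
the job is handed in; nothing more can be done
None
```

The carton is lined with one cake card, and I handed the job in at about 20.7 s of the 58 s allowed.

**Sliding it out:** I pressed the top card with the shut fingers and slid it about 53 mm out. Most readings were 5.8 to 7.1 N. One reached 7.7 N, about 0.7 N above the 6 to 7 N you asked for; single readings carry roughly 1 N of noise.

**Placing it:** I took the card by its long edges, pulled it clear and lowered it into the carton until the fingertips touched the floor, which gave about 15 N. By my estimate the card was then about 4 mm above the floor. I let go there, so it settled those last few millimetres itself.

**Last checks:**
- **Position:** in the top view the card lies flat, about 1.4 mm (x) and −1.9 mm (y) from the centre of the floor, and within about 2° of the carton's axis. Its measured size, about 112 x 64 mm, is close to the real 110 x 60 mm.
- **Surroundings:** by eye in the scene view, the next card is still in the dispenser and the order pad, ramekin and tape roll look unmoved. I did not measure them.
- **Arm:** it was standing clear, with the external force at noise level.

No check failed. My two estimates of how far the card was out differed by about 2 to 3 mm, which did not matter.

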